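# Emboss a certificate seal: free the press, three clicks, hold

### The arm

A 6-joint arm with a two-finger parallel gripper is mounted at the origin on the work surface. World frame = base frame: x ahead of the robot, y to its left, z up, the work surface at z = 0. Lengths are in m, angles in rad, forces in N, time in s.
With the tool pointing down it reaches from about 0.3 to 0.775 m from the base axis. Payload 14.6 kg.
Tool frame: the origin (TCP) lies at the very end of the fingers, on their centre line; the grasp point (between the pads) lies 19 mm behind it (env.pinch_z is the distance from the TCP to the grasp point, in m); z points along the fingers, y is the line along which they close (so a half turn about z gives the same grasp; the last joint's range is limited). The gripper opens to 94 mm and grips with 3 to 60 N. Pads are 16 mm wide; open, the fingers measure 119 mm over their backs; the gripper's body (75 mm by 177 mm) begins 78 mm behind the grasp point.
Start: joints at [-1.188, 0.3, 1.521, -0, 1.321, -0.067], TCP at [0.239, -0.495, 0.205] pointing down, gripper open.
Joint ranges: [-3.03, 3.03], [-0.79, 2.21], [0.23, 2.52], [-1.04, 4.18], [0, 3.07], [-2.55, 2.55]. Speed limits (rad/s): [2.22, 2.22, 2.57, 3.14, 3.14, 3.14].

### API

Orientations are given as a unit quaternion [x, y, z, w].
In Python, from rig import read_state, viewer, env gives the robot as it stands.
- The arm moves only by the shell command python3 -m jog 'ROWS'. ROWS is JSON, a list of rows, each an object with "offset": the shift along the tool's x, y, z in mm, a list of three; "turn": the turn about the tool's z in degrees; "jaw": the opening, from 0 (shut) to 1 (fully open). In form: [{"offset": [dx, dy, dz], "turn": turn, "jaw": jaw}, ...]. A call has 1 to 5 rows; each row is the pose to reach, as a shift and turn from the pose commanded when the call began, along the tool's axes at that moment; what a row does not reach only later rows make up. A row lasts 1/12 s, in which the tool goes at most 41.7 mm and 7.16 degrees, less where a joint would pass 70% of its speed; a pose out of reach is approached as far as the arm can. A call with a gripper value outside its range is refused whole. The fingers move at their own pace and stop on an object; the grip force is fixed at half the most. Time passes only in rows, so rows that repeat a pose let the fingers close. It gives the time, the measured TCP pose, the force, the opening and the grip force at its end, in the units of the state.
- read_state(): the state, without advancing time (a new reading comes with each control period).
- viewer.snapshot(name): name is "scene" or "top" or "wrist"; returns the picture (480x640x3 uint8, red, green, blue); there is no depth.
- viewer.camera_model(name): a dict with "mtx" (3x3 intrinsics, pixels), "extrinsics" (4x4, takes a point from camera to world coordinates). Camera axes: x right, y down, z forward; pixel columns grow to the right and rows downward; lengths in m; the calibration is good to about 2 mm. A picture is of the moment at which its call begins: read the wrist's pose just before it. camera_model takes no time and is no camera call; for the wrist camera it gives the pose at the moment of the call.
- env.close_job(): hands the job in; it is judged then, once.
The state is a dict: "time": time; "joint_positions": joint angles; "dq": joint speeds; "tau": joint torques, N m; "position": TCP position; "ee_rot": TCP orientation; "contact_force": force on the tool from outside, world axes, zero at the start; "wrist_torque": the same for the moment, N m; "opening": opening from 0.0 (shut) to 1.0 (fully open); "finger_force": force on a finger pad.
Only numpy, scipy, OpenCV 4.12 (cv2) and the standard library are available. Lean on these libraries where they do the work, as an engineer would, in place of code of your own. Each camera call takes 0.05 s, during which the arm holds its last target. There are 200 camera calls.

### The job

Draw the yellow-headed safety pin up out of its bore in the green embossing press and park it upright in the side notch of the wooden pin rest, head resting on the wood, then let go of it. Then push the press's red-handled lever down by exactly three clicks, which you can feel (a fourth would crush the seal), and finish while still holding it there: the lever springs back if released. Leave the other things on the desk where they stand.

Things in the scene. Friction and masses are not known exactly. Their poses are not given: they have to be found in the camera images.
- press: Green embossing press, fixed. Origin on the desk; x from its open front to its rear column, y to its left, z up. Base plate x -80 to +120 mm, 140 mm wide, 20 mm thick. The lever turns on a shaft along y through (50, 0, 130) mm. Highest: lever handle (top 204 mm at rest) and pin head (top 214 mm). Under the ram lies a card with a brass-coloured seal.
- press_lever (a joint): Lever angle, rad: 0 at rest, raised 0.35 above level towards the front; grows as pushed down, stop 0.66. A spring returns it from anywhere. Clicks snap at 0.08, 0.24, 0.40, 0.56: three clicks = 0.40 to 0.56, middle 0.48. Push needed at the handle averages 4 to 5 N; in each click it climbs to 6 to 8 N, then drops by about 5 N over the snap. The pin in its bore blocks the lever.
- handle (a point): Centre of the lever's red handle, a level round bar 24 mm thick, 74 mm long along the press's y, 180 mm from the lever's shaft. In the press frame at about (-119, 0, 192) mm at rest and (-128, 0, 107) mm at three clicks; one click moves it 29 mm. Free all round; push it from above.
- bore (a point): Centre of the mouth of the pin's upright bore, in the top face of a steel block on the press's left side, at (38, 65, 118) mm in the press frame. 12 mm wide, 30 mm deep.
- pin_grip (a point): Centre of the yellow head of the safety pin (loose, about 80 g). Head: upright cylinder 26 mm in diameter and 44 mm tall; below it a steel shank 10 mm in diameter and 82 mm long (foot 104 mm below this point). Axis z is up along the pin. In the bore the head's underside is 52 mm above the block.
- notch (a point): Middle of the top face of the wooden pin rest, a fixed block 60 x 60 x 95 mm (top 95 mm up). Its notch, an upright slot 16 mm wide, is open at the top and at the -x face, ends 12 mm past this point towards +x; floor 8 mm above the desk. A parked pin hangs with its head's underside on the top face, its axis best 2 mm to -x of this point. x towards the closed end, z up.
- ink_jar: Amber ink jar, 52 mm across, 60 mm tall, bystander. Origin under its middle. It and the pin rest swap sides of the press.
- mug: Blue mug, 76 mm across, 90 mm tall, bystander. Origin under its middle.
- weight: Brass paperweight, 60 mm across, 66 mm tall, bystander. Origin under its middle.
- brush: Brush lying on the desk, bystander. Origin at its middle.
- stamp: Small wooden hand stamp, 40 mm across, 62 mm tall, bystander. Origin under its middle.
- bone_folder: Flat white folding stick, 150 x 22 x 5 mm, bystander. Origin under its middle.
Mind the look-alikes: they are no part of the job. There is more than one size of the part that bears notch; the job needs the smaller. There is more than one size of the part that bears pin_grip; the job needs the smaller.

How it is judged:
On the way, in this order (a step that is already met when the one before it is completed fails the run):
1. the pin is drawn clear of its bore (horizontal distance between pin_grip and bore above 0.05 m), for 0.1 s.
2. the pin hangs upright in the rest's notch, head on the wood, released (x of pin_grip in the frame of notch between -0.018 and 0.013 m and y of pin_grip in the frame of notch between -0.007 and 0.007 m and z of pin_grip in the frame of notch between 0.016 and 0.028 m and angle between pin_grip's own z axis and vertical below 0.15 rad and contact force between pin and the fingers below 0.1 N), for 0.2 s.
3. the lever is pushed down three clicks by the fingers (value of joint press_lever between 0.405 and 0.55 rad and contact force between the fingers and press_lever above 0.8 N), for 0.2 s.
At the end, for the whole second after the job is handed in: The fingers still hold the lever (over 0.8 N), at rest, past the third click and short of the fourth (0.405 to 0.55 rad); the released pin hangs upright (0.15 rad) in the notch, head on the wood within 6 mm, within 7 mm across, 18 mm towards the open side and 13 mm towards the closed end (all of step 2 and all of step 3 and velocity of joint press_lever between -0.1 and 0.1 rad/s); the arm keeps its last pose, push and grip.
It fails at once if the lever goes over a fourth click (value of joint press_lever above 0.57 rad).
It fails at once if a bystander is shifted by more than 30 mm (distance of any of ink_jar, mug, weight, brush, stamp, bone_folder from where it was at the start of the episode above 0.03 m).
It also fails if it takes over 72 s, if anything falls off the work surface, if the arm or the gripper's body presses on something with over 40 N, if the wrist force passes 120 N, or if a joint passes its speed limit or range.

## Working session

There is one attempt and no reset: what is moved stays moved. The work goes in short steps, Python scripts to look and compute and a shell command to move; the robot and the scene stay as the last step left them, time stands still between calls to the robot, and variables do not carry over. Pictures are saved under pics/ and viewed, at most 10 in all, crops included, and the job is handed in when it is done.

```bash
mkdir -p pics; ls
python3 - <<'E'
from rig import read_state, viewer, env
import cv2,numpy as np
for n in ["scene","top"]:
    im=viewer.snapshot(n); cv2.imwrite(f"pics/{n}0.png",im[:,:,::-1])
    m=viewer.camera_model(n); print(n,np.round(m["mtx"],1).tolist(),np.round(m["extrinsics"],3).tolist())
s=read_state(); print(s)
E
```

```text
pics
scene [[468.1, 0.0, 320.8], [0.0, 468.1, 237.9], [0.0, 0.0, 1.0]] [[-0.559, 0.598, -0.575, 1.115], [0.829, 0.415, -0.374, 0.451], [0.015, -0.686, -0.728, 0.903], [0.0, 0.0, 0.0, 1.0]]
top [[529.5, 0.0, 324.3], [0.0, 529.5, 240.2], [0.0, 0.0, 1.0]] [[-0.024, -0.992, 0.126, 0.354], [-1.0, 0.021, -0.022, 0.052], [0.02, -0.126, -0.992, 1.319], [0.0, 0.0, 0.0, 1.0]]
{'time': 0.1, 'joint_positions': array([-1.18755350e+00,  3.00412888e-01,  1.52149689e+00, -4.10395764e-06,
        1.32069381e+00, -6.66001067e-02]), 'dq': array([-0.00104048, -0.00078619, -0.00290705,  0.00043102,  0.00105601,
       -0.00164565]), 'tau': array([ 2.43536333e-04, -5.32644403e+01, -3.53283119e+01,  7.09220138e-02,
        2.34943052e-02, -4.18724460e-05]), 'position': array([ 0.23906518, -0.4950759 ,  0.20495387]), 'ee_rot': array([ 9.74811388e-01,  2.23030273e-01, -8.16548661e-05, -4.98828916e-04]), 'contact_force': array([0.56051857, 0.60718874, 0.32990513]), 'wrist_torque': array([-0.00117525,  0.02485737, -0.01200627]), 'finger_force': 0.0, 'opening': 0.9999323639769604}
```

View pics/scene0.png

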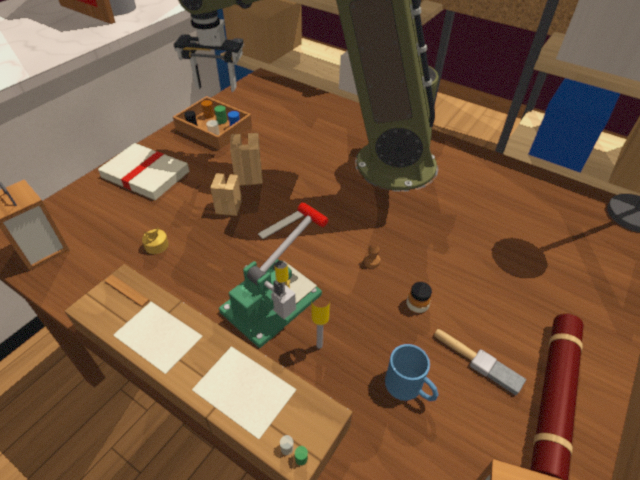

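View pics/top0.png

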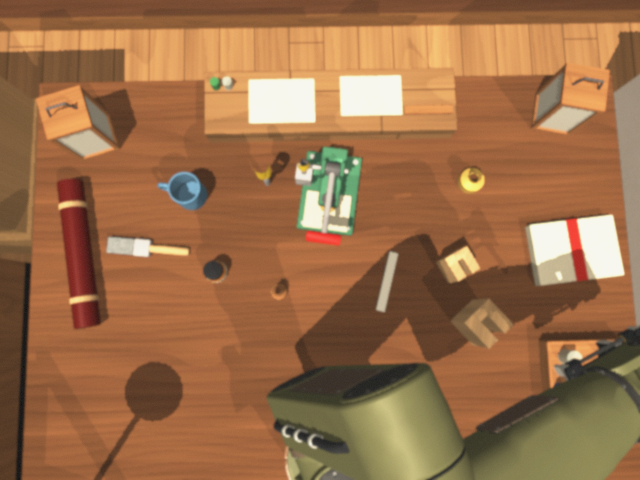

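Scene: press at (275,295) with a pin in its bore (282,270) and a larger spare pin standing at (320,320). The two rests are at (226,195) and (247,160). In top: small rest at (460,263), press at (330,190), handle at (323,239).

Run:
```python
import cv2
a=cv2.imread("pics/top0.png")
p=cv2.resize(a[135:255,240:380],None,fx=5,fy=5,interpolation=cv2.INTER_CUBIC)[:, :]
q=cv2.resize(a[230:350,420:520],None,fx=5,fy=5,interpolation=cv2.INTER_CUBIC)
import numpy as np
o=np.hstack([p,q]); o=cv2.resize(o,None,fx=2/3,fy=2/3,interpolation=cv2.INTER_AREA); print(o.shape)
cv2.imwrite("pics/crop1.png",o)
```

```text
(400, 800, 3)
```

View pics/crop1.png

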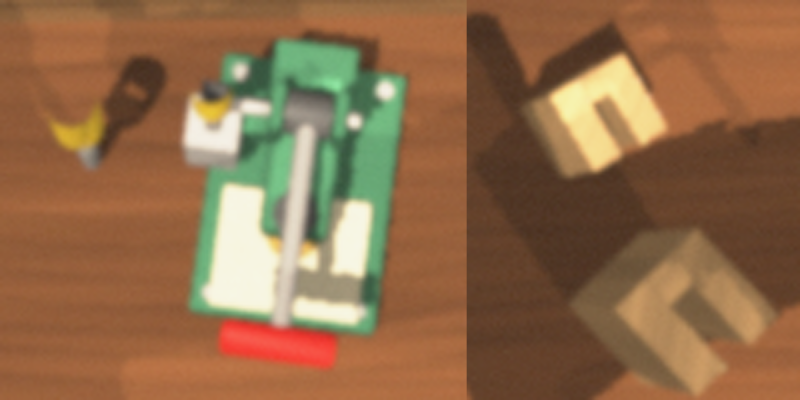

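Crop shows the small rest top face at corners (543,97),(620,53),(668,128),(583,172), notch opening to lower right; the press base corners at (192,310),(377,333),(407,77),(228,53); handle ends (221,340),(336,351). Pin is left of the column.

```bash
cat > h.py <<'E'
import numpy as np, cv2
from scipy.optimize import least_squares
from scipy.spatial.transform import Rotation as R
from rig import read_state, viewer, env
def proj(m,P):
    E=np.linalg.inv(m["extrinsics"]); p=(np.atleast_2d(P)@E[:3,:3].T+E[:3,3])@np.array(m["mtx"]).T
    return p[:,:2]/p[:,2:]
def place(q,L):
    c,s=np.cos(q[2]),np.sin(q[2]); L=np.atleast_2d(L)
    return np.c_[q[0]+c*L[:,0]-s*L[:,1], q[1]+s*L[:,0]+c*L[:,1], L[:,2]]
def fit(obs,q0):  # obs: list of (model, L, px)
    f=lambda q: np.concatenate([(proj(m,place(q,L))-px).ravel() for m,L,px in obs])
    r=least_squares(f,q0); return r.x, r.fun
def rays(m,px):
    d=np.c_[np.atleast_2d(px),np.ones(len(np.atleast_2d(px)))]@np.linalg.inv(m["mtx"]).T
    return np.array(m["extrinsics"])[:3,3], d@np.array(m["extrinsics"])[:3,:3].T
def tool(d):  # world vector -> tool axes, mm
    return np.round(R.from_quat(read_state()["ee_rot"]).inv().apply(np.array(d))*1000,1)
E
python3 - <<'E'
from h import *
m=viewer.camera_model("top")
c=lambda L:np.array([[240+x/(10/3),135+y/(10/3)] for x,y in L])
d=lambda L:np.array([[420+(x-466.7)/(10/3),230+y/(10/3)] for x,y in L])
L=np.array([[-80,70,20],[-80,-70,20],[120,-70,20],[120,70,20],[-119,37,192],[-119,-37,192]])/1000
q,e=fit([(m,L,c([(192,310),(377,333),(407,77),(228,53),(221,340),(336,351)]))],[.5,0,-.1])
print("press",q,e.round(1)); print("bore",place(q,[.038,.065,.118]),"pin head z .192", "handle",place(q,[-.119,0,.192]), place(q,[-.128,0,.107]))
# rest: +x = up-left in image; corners of top face
L=np.array([[30,30,95],[30,-30,95],[-30,-30,95],[-30,30,95]])/1000
for px in [[(543,97),(620,53),(668,128),(583,172)]]:
    r,e=fit([(m,L,d(px))],[.4,-.3,.5]); print("rest",r,e.round(1))
print("pinpark",place(r,[-.002,0,.117]))
print("headpx", proj(m,place(q,[.038,.065,.214])), proj(m,place(q,[.038,.065,.118])))
s=viewer.camera_model("scene")
print("scene chk",proj(s,place(q,[[.038,.065,.192],[-.119,0,.192]])),proj(s,place(r,[0,0,.095])))
E
```

```text
press [ 0.61846908  0.00851002 -0.15531914] [-0.8  0.2 -0.3  0.8  0.5 -0.2 -0.7 -0.3  0.7 -0.9  0.4  0.4]
bore [[0.66606684 0.06684914 0.118     ]] pin head z .192 handle [[0.50090157 0.02691877 0.192     ]] [[0.49200991 0.02831103 0.107     ]]
rest [ 0.44729603 -0.29274652  0.47344019] [ 0.6 -0.6 -0.4  0.5 -1.8  0.5  1.6 -0.4]
pinpark [[ 0.44551602 -0.29365842  0.117     ]]
headpx [[303.80893521 161.06563666]] [[304.58700782 172.40816064]]
scene chk [[280.8855361  268.52465653]
 [312.07521302 212.79687335]] [[225.02373121 180.47848235]]
```

```bash
python3 -m jog '[{"offset":[0,0,-30],"turn":-7,"jaw":0.6},{"offset":[0,0,-60],"turn":-14,"jaw":0.6},{"offset":[0,0,-95],"turn":-21,"jaw":0.6},{"offset":[0,0,-95],"turn":-28,"jaw":0.6},{"offset":[0,0,-95],"turn":-35,"jaw":0.6}]'
python3 -m jog '[{"offset":[0,0,0],"turn":-7,"jaw":0.6},{"offset":[0,0,0],"turn":-14,"jaw":0.6},{"offset":[0,0,0],"turn":-20.3,"jaw":0.6},{"offset":[0,0,0],"turn":-20.3,"jaw":0.6}]'
python3 - <<'E'
from h import *
s=read_state(); m=viewer.camera_model("wrist"); T=R.from_quat(s["ee_rot"]).inv()
E=np.array(m["extrinsics"]); print(np.round(m["mtx"],1).tolist()); print("cam in tool",T.apply(E[:3,3]-s["position"]), (T.as_matrix()@E[:3,:3]).round(2))
print(s["position"],T.inv().as_matrix().round(3)); print("rest",tool(np.array([.447,-.293,.3])-s["position"]),"pin",tool(np.array([.666,.067,.3])-s["position"]))
E
```

```text
time: 0.52
position: [0.2393, -0.4957, 0.3022]
ee_rot: [0.861, 0.508, -0.0, 0.001]
contact_force: [-1.1, 0.6, 0.2]
opening: 0.681
finger_force: 0.0
time: 0.85
position: [0.2391, -0.4952, 0.3001]
ee_rot: [0.758, 0.652, 0.0, -0.0]
contact_force: [0.6, 0.2, 0.0]
opening: 0.599
finger_force: 0.0
[[357.8, 0.0, 322.1], [0.0, 357.8, 240.7], [0.0, 0.0, 1.0]]
cam in tool [ 8.49621818e-02  1.57606982e-04 -1.78561992e-01] [[-0.   -0.96 -0.29]
 [ 1.   -0.   -0.  ]
 [ 0.   -0.29  0.96]]
[ 0.23907175 -0.49519141  0.30013845] [[ 0.15   0.989 -0.   ]
 [ 0.989 -0.15   0.001]
 [ 0.001 -0.    -1.   ]]
rest [2.311e+02 1.752e+02 2.000e-01] pin [6.199e+02 3.378e+02 4.000e-01]
```

```bash
python3 -m jog '[{"offset":[30,28,0],"turn":0,"jaw":0.6},{"offset":[60,56,0],"turn":0,"jaw":0.6},{"offset":[90,84,0],"turn":0,"jaw":0.6},{"offset":[120,112,0],"turn":0,"jaw":0.6},{"offset":[145,140,0],"turn":0,"jaw":0.6}]'
python3 -m jog '[{"offset":[5,25,0],"turn":0,"jaw":0.6},{"offset":[15,35,0],"turn":0,"jaw":0.6},{"offset":[15,35,0],"turn":0,"jaw":0.6},{"offset":[15,35,0],"turn":0,"jaw":0.6}]'
python3 - <<'E'
from h import *
m=viewer.camera_model("wrist"); np.savez("w1.npz",mtx=m["mtx"],extrinsics=m["extrinsics"])
cv2.imwrite("pics/w1.png",viewer.snapshot("wrist")[:,:,::-1])
print(proj(m,place([.4473,-.2927,.473],np.array([[30,30,95],[30,-30,95],[-30,-30,95],[-30,30,95]])/1000)))
E
```

```text
time: 1.27
position: [0.4013, -0.3719, 0.3005]
ee_rot: [0.761, 0.648, 0.0, 0.0]
contact_force: [0.3, -0.6, 0.8]
opening: 0.599
finger_force: 0.0
time: 1.6
position: [0.4365, -0.3643, 0.3]
ee_rot: [0.76, 0.649, -0.0, -0.0]
contact_force: [0.2, 0.6, -0.7]
opening: 0.598
finger_force: 0.0
[[328.38643071 102.98977245]
 [362.09416504 152.66463918]
 [315.76769645 186.64096413]
 [281.25606835 139.61554259]]
```

View pics/w1.png

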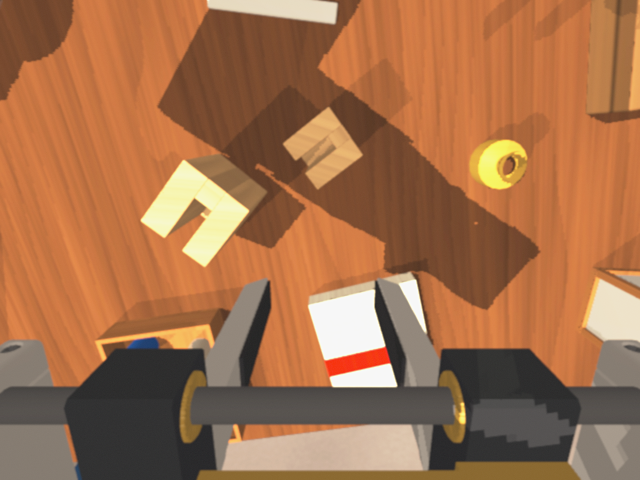

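Wrist view: the small rest's top face has corners near (328,108),(362,155),(318,188),(284,146), with the notch opening at its lower-left edge; the taller rest is at (205,210).

Run:
```python
from h import *
m=dict(np.load("w1.npz")); im=cv2.imread("pics/w1.png"); g=cv2.cvtColor(im,cv2.COLOR_BGR2GRAY)
c=np.array([[328,108],[362,155],[318,188],[284,146]],np.float32).reshape(-1,1,2)
c=cv2.cornerSubPix(g,c,(5,5),(-1,-1),(3,50,.01)).reshape(-1,2); print(c)
L=np.array([[30,30,95],[30,-30,95],[-30,-30,95],[-30,30,95]])/1000
r,e=fit([(m,L,c)],[.447,-.293,.47]); print(r,e.round(1))
cv2.imwrite("pics/w1c.png",cv2.resize(im[90:205,270:380],None,fx=5,fy=5,interpolation=cv2.INTER_CUBIC))
s=read_state(); print("pin view: want tcp shift",tool(np.array([.666,.067,.3])-s["position"]))
```

```text
[[328.43567 106.23776]
 [362.44974 154.58089]
 [317.02808 189.30385]
 [282.1921  143.30818]]
[ 0.44751323 -0.29567359  0.4900827 ] [-0.1 -0.3  0.3  0.2  0.1  0.1 -0.3 -0.1]
pin view: want tcp shift [4.624e+02 1.593e+02 2.000e-01]
```

View pics/w1c.png

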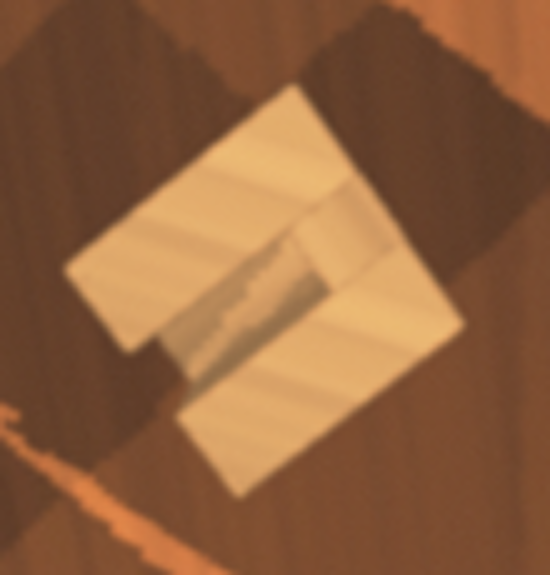

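Crop confirms the notch at the lower-left edge, centred, and the corner fit is good to 0.3 px. Now to the pin.

```bash
python3 -m jog '[{"offset":[38,15,0],"turn":0,"jaw":0.6},{"offset":[76,30,0],"turn":0,"jaw":0.6},{"offset":[114,45,0],"turn":0,"jaw":0.6},{"offset":[152,60,0],"turn":0,"jaw":0.6},{"offset":[190,75,0],"turn":0,"jaw":0.6}]'
python3 -m jog '[{"offset":[38,15,0],"turn":0,"jaw":0.6},{"offset":[76,30,0],"turn":0,"jaw":0.6},{"offset":[114,45,0],"turn":0,"jaw":0.6},{"offset":[152,60,0],"turn":0,"jaw":0.6},{"offset":[190,80,0],"turn":0,"jaw":0.6}]'
python3 -m jog '[{"offset":[10,3,0],"turn":0,"jaw":0.6},{"offset":[20,4,0],"turn":0,"jaw":0.6},{"offset":[20,4,0],"turn":0,"jaw":0.6},{"offset":[20,4,0],"turn":0,"jaw":0.6}]'
python3 - <<'E'
from h import *
m=viewer.camera_model("wrist"); np.savez("w2.npz",mtx=m["mtx"],extrinsics=m["extrinsics"])
cv2.imwrite("pics/w2.png",viewer.snapshot("wrist")[:,:,::-1])
q=[.6185,.0085,-.155]
print(proj(m,place(q,np.array([[38,65,214],[38,65,170],[38,65,118],[-119,37,192],[-119,-37,192]])/1000)))
E
```

```text
time: 2.07
position: [0.5401, -0.1879, 0.3008]
ee_rot: [0.761, 0.649, 0.0, 0.0]
contact_force: [-0.0, -1.0, 0.1]
opening: 0.596
finger_force: 0.0
time: 2.48
position: [0.6481, -0.0137, 0.3012]
ee_rot: [0.761, 0.649, 0.0, 0.0]
contact_force: [0.2, 0.1, 0.8]
opening: 0.603
finger_force: 0.0
time: 2.82
position: [0.6547, 0.0036, 0.3007]
ee_rot: [0.761, 0.649, -0.0, 0.0]
contact_force: [0.1, 0.6, -0.2]
opening: 0.601
finger_force: 0.0
[[323.97796201 163.19367904]
 [323.7432703  159.03043642]
 [323.53835374 155.39538116]
 [129.79724383 196.87632605]
 [143.19874426 281.50491129]]
```

View pics/w2.png

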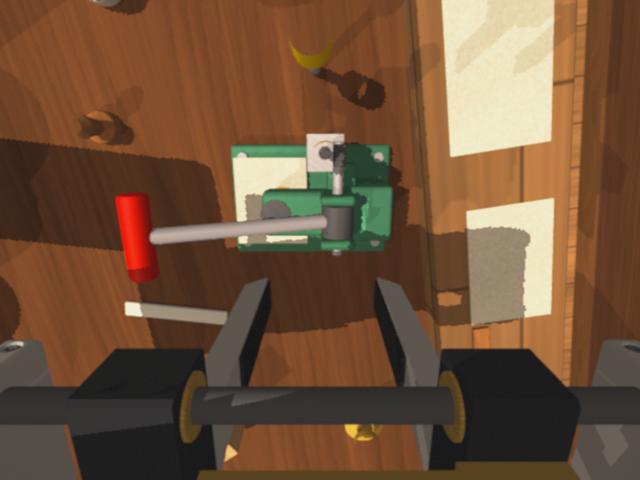

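Wrist view: the steel block is at (307–344, 134–172) with the bore disc at (325,152). The head's top isn't rendered looking straight down, but the scene and top views show the head there and the shadow agrees. The handle runs (134,195)–(143,281).

Run:
```python
from h import *
m=dict(np.load("w2.npz"))
im=cv2.imread("pics/w2.png"); g=cv2.cvtColor(im[130:176,303:348],cv2.COLOR_BGR2GRAY)
print(g[10:34:2,8:36:2])
o,d=rays(m,[[325,152.5]]); P=o+d[0]*(.118-o[2])/d[0][2]; print("bore",P)
s=read_state(); print("to pin",tool(np.array([P[0],P[1],.177])-s["position"]))
```

```text
[[213 211 211 212 212 207 196 180 180 195 204 188 182 184]
 [211 212 212 199 180 168 185 196 191 176 162 139 154 176]
 [213 210 198 189 207 209 211 214 202 191 188 126  96 123]
 [217 202 193 208 211 195 162 154 157 183 187 109  45  50]
 [217 214 213 210 193 127  99  86  85 132 179 101  45  48]
 [213 215 215 211 148 104  90  85  82  89 150  95  47  47]
 [209 211 213 205 116  93  94  93  93  88  99  66  47  49]
 [212 209 210 206 124  92  94  94  94  88  93  61  48  49]
 [212 212 209 207 158  91  89  92  89  84 104  63  46  56]
 [208 210 211 210 202 153 105 101 108 114 110  63  61  83]
 [210 208 208 210 209 205 190 189 203 182 126  63  61  88]
 [214 211 207 207 208 210 207 205 206 208 199  92  88  91]]
bore [0.66792804 0.06936421 0.118     ]
to pin [ 67.3   2.7 123.9]
```

Run:
```python
from h import *
# second view of the pin from the scene camera: bare head outline in first picture
im=cv2.imread("pics/scene0.png"); hsv=cv2.cvtColor(im,cv2.COLOR_BGR2HSV)
mask=cv2.inRange(hsv,(20,120,90),(35,255,255)); n,l,st,c=cv2.connectedComponentsWithStats(mask)
for a,b in zip(st[1:],c[1:]):
    if a[4]>15: print(a,b.round(1))
s=viewer.camera_model("scene"); print(proj(s,[[.6668,.0695,.170],[.6668,.0695,.192],[.6668,.0695,.214]]))
```

```text
[143 229  25  24 397] [155.4 240.1]
[275 266  15  21 209] [282.2 275. ]
[311 303  19  22 312] [320.1 314.1]
[[282.24341817 276.38543271]
 [281.73652081 269.35666193]
 [281.21162465 262.07831509]]
```

```bash
python3 -m jog '[{"offset":[34,1,0],"turn":0,"jaw":0.6},{"offset":[67,3,0],"turn":0,"jaw":0.6},{"offset":[67,3,30],"turn":0,"jaw":0.6},{"offset":[67,3,60],"turn":0,"jaw":0.6},{"offset":[67,3,80],"turn":0,"jaw":0.6}]'
python3 -m jog '[{"offset":[0,0,15],"turn":0,"jaw":0.6},{"offset":[0,0,30],"turn":0,"jaw":0.6},{"offset":[0,0,43],"turn":0,"jaw":0.6},{"offset":[0,0,43],"turn":0,"jaw":0.6}]'
python3 -m jog '[{"offset":[0,0,0],"turn":0,"jaw":0.1},{"offset":[0,0,0],"turn":0,"jaw":0.1},{"offset":[0,0,0],"turn":0,"jaw":0.1},{"offset":[0,0,0],"turn":0,"jaw":0.1},{"offset":[0,0,0],"turn":0,"jaw":0.1}]'
```

```text
time: 3.28
position: [0.6677, 0.0694, 0.2182]
ee_rot: [0.76, 0.649, -0.001, -0.0]
contact_force: [0.3, -0.2, -0.8]
opening: 0.6
finger_force: 0.0
time: 3.62
position: [0.6674, 0.0689, 0.1751]
ee_rot: [0.761, 0.649, -0.002, -0.001]
contact_force: [0.7, 0.5, -0.6]
opening: 0.6
finger_force: 0.0
time: 4.03
position: [0.6687, 0.0707, 0.1781]
ee_rot: [0.76, 0.65, 0.0, 0.0]
contact_force: [-1.3, -0.4, 0.5]
opening: 0.283
finger_force: 0.1
```

```bash
python3 -m jog '[{"offset":[0,0,0],"turn":0,"jaw":0.1},{"offset":[0,0,0],"turn":0,"jaw":0.1},{"offset":[0,0,0],"turn":0,"jaw":0.1}]'
python3 -m jog '[{"offset":[0,0,-10],"turn":0,"jaw":0.1},{"offset":[0,0,-25],"turn":0,"jaw":0.1},{"offset":[0,0,-50],"turn":0,"jaw":0.1},{"offset":[0,0,-80],"turn":0,"jaw":0.1},{"offset":[0,0,-80],"turn":0,"jaw":0.1}]'
python3 - <<'E'
from h import *
cv2.imwrite("pics/s3.png",cv2.resize(viewer.snapshot("scene")[150:390,160:440,::-1],None,fx=2,fy=2))
s=read_state();print(s["position"],s["opening"],s["finger_force"])
E
```

```text
time: 4.28
position: [0.6688, 0.0708, 0.178]
ee_rot: [0.76, 0.65, 0.0, 0.0]
contact_force: [0.0, -0.1, 5.4]
opening: 0.271
finger_force: 30.0
time: 4.7
position: [0.6698, 0.0709, 0.2643]
ee_rot: [0.76, 0.65, 0.003, 0.003]
contact_force: [0.1, -0.4, -0.6]
opening: 0.27
finger_force: 30.0
[0.6694072  0.07089234 0.26124789] 0.27071581380792764 29.993285536766052
```

View pics/s3.png

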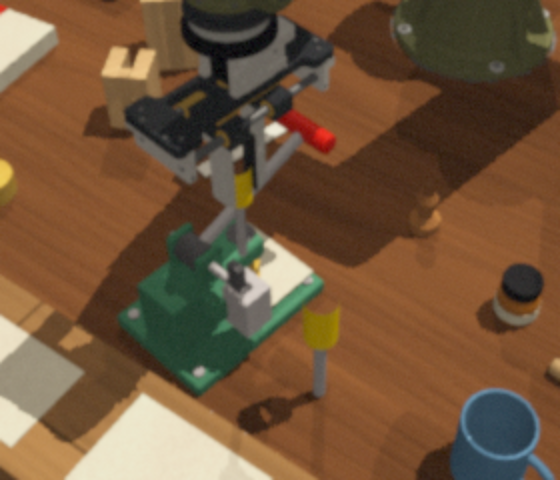

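Pin drawn out, upright, foot clear of the block. Raise and carry to the rest.

```bash
python3 -m jog '[{"offset":[0,0,-20],"turn":0,"jaw":0.1},{"offset":[0,0,-40],"turn":0,"jaw":0.1},{"offset":[0,0,-40],"turn":0,"jaw":0.1},{"offset":[0,0,-40],"turn":0,"jaw":0.1}]'
python3 - <<'E'
from h import *
s=read_state(); print(s["position"],tool(np.array([.4426,-.2978,.3])-s["position"]))
E
```

```text
time: 5.08
position: [0.6687, 0.0708, 0.2971]
ee_rot: [0.76, 0.65, 0.0, 0.0]
contact_force: [0.1, 0.6, -1.3]
opening: 0.271
finger_force: 30.0
[0.66865788 0.07080594 0.29714286] [-399.2 -166.1   -2.9]
```

```bash
python3 -m jog '[{"offset":[-20,-8,0],"turn":0,"jaw":0.1},{"offset":[-50,-21,0],"turn":0,"jaw":0.1},{"offset":[-84,-35,0],"turn":0,"jaw":0.1},{"offset":[-118,-49,0],"turn":0,"jaw":0.1},{"offset":[-152,-63,0],"turn":0,"jaw":0.1}]'
python3 -m jog '[{"offset":[-34,-14,0],"turn":0,"jaw":0.1},{"offset":[-68,-28,0],"turn":0,"jaw":0.1},{"offset":[-102,-42,0],"turn":0,"jaw":0.1},{"offset":[-136,-56,0],"turn":0,"jaw":0.1},{"offset":[-170,-70,0],"turn":0,"jaw":0.1}]'
python3 -m jog '[{"offset":[-34,-14,0],"turn":0,"jaw":0.1},{"offset":[-60,-26,0],"turn":0,"jaw":0.1},{"offset":[-77,-33,0],"turn":0,"jaw":0.1},{"offset":[-77,-33,0],"turn":0,"jaw":0.1},{"offset":[-77,-33,0],"turn":0,"jaw":0.1}]'
python3 - <<'E'
from h import *
s=read_state(); print(s["position"],tool(np.array([.4426,-.2978,.22])-s["position"]))
E
```

```text
time: 5.5
position: [0.5812, -0.0706, 0.2953]
ee_rot: [0.76, 0.65, -0.001, -0.001]
contact_force: [0.6, 0.1, -0.2]
opening: 0.266
finger_force: 30.0
time: 5.92
position: [0.4856, -0.2277, 0.2956]
ee_rot: [0.76, 0.65, -0.0, -0.001]
contact_force: [1.2, 0.2, -1.1]
opening: 0.27
finger_force: 30.0
time: 6.33
position: [0.4421, -0.2977, 0.296]
ee_rot: [0.761, 0.649, -0.0, -0.001]
contact_force: [0.1, 0.3, -0.1]
opening: 0.276
finger_force: 30.0
[ 0.44211598 -0.29774189  0.29595725] [-0.1  0.6 76. ]
```

```bash
python3 -m jog '[{"offset":[0,0,35],"turn":0,"jaw":0.1},{"offset":[0,0,70],"turn":0,"jaw":0.1},{"offset":[0,0,104],"turn":0,"jaw":0.1},{"offset":[0,0,104],"turn":0,"jaw":0.1},{"offset":[0,0,104],"turn":0,"jaw":0.1}]'
python3 - <<'E'
from h import *
a=viewer.snapshot("scene")[110:260,160:310,::-1]; m=viewer.camera_model("wrist"); b=viewer.snapshot("wrist")[:,:,::-1]
s=read_state()["position"]; print(s, read_state()["contact_force"])
print(proj(m,[s+[0,0,-.09]]), proj(m,place([.4475,-.2957,.49],[[-.006,0,.095],[.012,0,.095],[-.03,0,.095]])))
t=viewer.camera_model("scene"); print((proj(t,np.vstack([[s+[0,0,-.09]],place([.4475,-.2957,.49],[[-.006,0,.095],[-.03,.008,.095],[-.03,-.008,.095]])]))-[160,110])*8/3)
cv2.imwrite("pics/c4.png",np.hstack([cv2.resize(a,(400,400),interpolation=cv2.INTER_CUBIC),cv2.resize(b[40:400,140:500],(400,400))]))
E
```

```text
time: 6.75
position: [0.4428, -0.2964, 0.1928]
ee_rot: [0.76, 0.65, -0.0, -0.002]
contact_force: [-0.1, -0.3, 0.4]
opening: 0.27
finger_force: 30.0
[ 0.44366441 -0.29756537  0.19550502] [ 0.89997128 -0.25520125 -0.19474562]
[[322.56068473 246.9178802 ]] [[320.96020732 244.36846217]
 [338.80052709 231.53797665]
 [297.75825888 261.05494915]]
[[170.81321027 176.08521561]
 [172.49622867 183.15287471]
 [185.94575987 168.76288549]
 [170.50921207 167.56005439]]
```

View pics/c4.png

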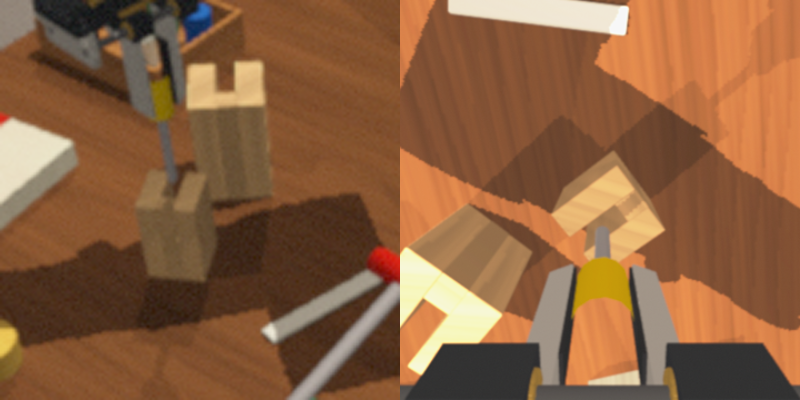

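Both views show the pin foot exactly over the notch (scene crop (173,180); wrist crop (603,230), as predicted). Lower.

```bash
python3 -m jog '[{"offset":[0,0,15],"turn":0,"jaw":0.1},{"offset":[0,0,30],"turn":0,"jaw":0.1},{"offset":[0,0,30],"turn":0,"jaw":0.1}]'
python3 -m jog '[{"offset":[0,0,20],"turn":0,"jaw":0.1},{"offset":[0,0,40],"turn":0,"jaw":0.1},{"offset":[0,0,55],"turn":0,"jaw":0.1},{"offset":[0,0,55],"turn":0,"jaw":0.1}]'
```

```text
time: 7.1
position: [0.4427, -0.2973, 0.1632]
ee_rot: [0.76, 0.65, -0.0, -0.0]
contact_force: [-0.7, -0.5, -1.2]
opening: 0.272
finger_force: 30.0
time: 7.43
position: [0.4425, -0.2973, 0.1078]
ee_rot: [0.76, 0.65, -0.0, -0.001]
contact_force: [-1.4, 0.7, -1.4]
opening: 0.271
finger_force: 30.0
```

```bash
python3 -m jog '[{"offset":[0,0,2],"turn":0,"jaw":0.1},{"offset":[0,0,3.5],"turn":0,"jaw":0.1},{"offset":[0,0,3.5],"turn":0,"jaw":0.1}]'
python3 -m jog '[{"offset":[0,0,1],"turn":0,"jaw":0.1},{"offset":[0,0,1.5],"turn":0,"jaw":0.1},{"offset":[0,0,1.5],"turn":0,"jaw":0.1}]'
```

```text
time: 7.68
position: [0.4432, -0.298, 0.1063]
ee_rot: [0.76, 0.65, 0.0, 0.001]
contact_force: [0.2, 0.9, -0.6]
opening: 0.273
finger_force: 30.0
time: 7.93
position: [0.4428, -0.2977, 0.1038]
ee_rot: [0.76, 0.65, 0.0, 0.0]
contact_force: [0.3, 0.9, -0.1]
opening: 0.269
finger_force: 30.0
```

```bash
python3 -m jog '[{"offset":[0,0,0.7],"turn":0,"jaw":0.1},{"offset":[0,0,1],"turn":0,"jaw":0.1},{"offset":[0,0,1],"turn":0,"jaw":0.1}]'
python3 -m jog '[{"offset":[0,0,0.7],"turn":0,"jaw":0.1},{"offset":[0,0,1],"turn":0,"jaw":0.1},{"offset":[0,0,1],"turn":0,"jaw":0.1}]'
```

```text
time: 8.18
position: [0.4428, -0.2977, 0.103]
ee_rot: [0.76, 0.65, 0.0, 0.0]
contact_force: [-1.8, 0.9, 5.1]
opening: 0.273
finger_force: 30.0
time: 8.43
position: [0.4428, -0.2978, 0.1029]
ee_rot: [0.76, 0.65, 0.0, 0.0]
contact_force: [-6.2, 4.8, 15.5]
opening: 0.27
finger_force: 30.0
```

Head is on the wood. Ease back and release.

```bash
python3 -m jog '[{"offset":[0,0,-1.2],"turn":0,"jaw":0.1},{"offset":[0,0,-1.2],"turn":0,"jaw":0.3},{"offset":[0,0,-1.2],"turn":0,"jaw":0.5},{"offset":[0,0,-1.2],"turn":0,"jaw":0.5},{"offset":[0,0,-1.2],"turn":0,"jaw":0.5}]'
python3 -m jog '[{"offset":[0,0,0],"turn":0,"jaw":0.5},{"offset":[0,0,-25],"turn":0,"jaw":0.5},{"offset":[0,0,-60],"turn":0,"jaw":0.5},{"offset":[0,0,-95],"turn":0,"jaw":0.5},{"offset":[0,0,-130],"turn":0,"jaw":0.5}]'
python3 -m jog '[{"offset":[0,0,-35],"turn":0,"jaw":0.5},{"offset":[-30,0,-60],"turn":0,"jaw":0.5},{"offset":[-60,0,-60],"turn":0,"jaw":0.5},{"offset":[-60,0,-60],"turn":0,"jaw":0.5},{"offset":[-60,0,-60],"turn":0,"jaw":0.5}]'
python3 - <<'E'
from h import *
a=viewer.snapshot("scene")[110:260,160:310,::-1]; m=viewer.camera_model("wrist"); b=viewer.snapshot("wrist")[:,:,::-1]
Q=place([.4475,-.2957,.49],[[-.006,0,.139],[-.006,0,.095],[0,0,.095]]); s=read_state(); print(s["position"])
print((proj(m,Q)-[200,40])*400/300); t=viewer.camera_model("scene"); print((proj(t,Q)-[160,110])*8/3)
cv2.imwrite("pics/c5.png",np.hstack([cv2.resize(a,(400,400),interpolation=cv2.INTER_CUBIC),cv2.resize(b[40:340,200:500],(400,400))]))
E
```

```text
time: 8.85
position: [0.4426, -0.2976, 0.1025]
ee_rot: [0.76, 0.65, -0.0, -0.0]
contact_force: [1.1, -0.1, -0.5]
opening: 0.474
finger_force: 0.0
time: 9.27
position: [0.4424, -0.2974, 0.2342]
ee_rot: [0.76, 0.65, -0.0, -0.0]
contact_force: [-0.7, -0.2, 0.6]
opening: 0.501
finger_force: 0.0
time: 9.68
position: [0.433, -0.3577, 0.2921]
ee_rot: [0.761, 0.649, -0.0, -0.0]
contact_force: [-0.3, 0.4, -0.8]
opening: 0.503
finger_force: 0.0
[ 0.43335411 -0.35634789  0.29205003]
[[162.91961486 164.54031734]
 [162.99720652 159.99968843]
 [169.23362872 155.18163565]]
[[166.45066577 148.20992657]
 [172.49622867 183.15287471]
 [171.04066564 186.96221719]]
```

View pics/c5.png

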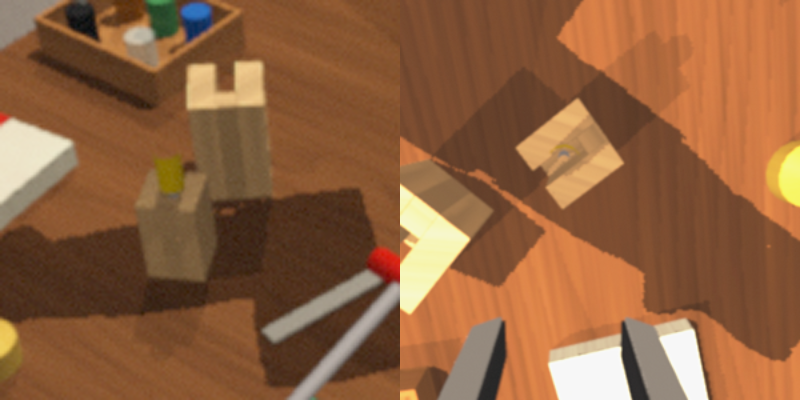

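Parked: scene crop shows the yellow head upright on the rest at (170,175), the shank in the notch. Now close the fingers and go above the handle.

```bash
python3 - <<'E'
from h import *
s=read_state(); print(tool(np.array([.4955,.030,.24])-s["position"]))
E
python3 -m jog '[{"offset":[36,0,0],"turn":0,"jaw":0},{"offset":[72,0,0],"turn":0,"jaw":0},{"offset":[108,0,0],"turn":0,"jaw":0},{"offset":[144,0,0],"turn":0,"jaw":0},{"offset":[180,0,0],"turn":0,"jaw":0}]'
python3 -m jog '[{"offset":[36,0,0],"turn":0,"jaw":0},{"offset":[72,0,0],"turn":0,"jaw":0},{"offset":[108,0,0],"turn":0,"jaw":0},{"offset":[144,0,0],"turn":0,"jaw":0},{"offset":[180,0,0],"turn":0,"jaw":0}]'
python3 - <<'E'
from h import *
s=read_state(); print(s["position"],s["opening"],tool(np.array([.4955,.030,.225])-s["position"]))
E
```

```text
[391.3   1.5  52.4]
time: 10.2
position: [0.4611, -0.1765, 0.2925]
ee_rot: [0.76, 0.65, 0.0, -0.0]
contact_force: [0.5, -0.2, -0.2]
opening: 0.181
finger_force: 0.0
time: 10.62
position: [0.4887, 0.0014, 0.2926]
ee_rot: [0.76, 0.65, -0.0, -0.0]
contact_force: [0.7, -0.8, -0.1]
opening: 0.007
finger_force: 0.0
[0.4886649  0.00142513 0.29258584] 0.006878830672753594 [29.3  2.4 67.6]
```

```bash
python3 -m jog '[{"offset":[29,2,0],"turn":0,"jaw":0},{"offset":[29,2,25],"turn":0,"jaw":0},{"offset":[29,2,50],"turn":0,"jaw":0},{"offset":[29,2,70],"turn":0,"jaw":0},{"offset":[29,2,70],"turn":0,"jaw":0}]'
python3 - <<'E'
from h import *
t=viewer.camera_model("scene"); a=viewer.snapshot("scene")[150:300,220:420,::-1]; s=read_state(); print(s["position"])
print((proj(t,[s["position"]])-[220,150])*4); cv2.imwrite("pics/c6.png",cv2.resize(a,None,fx=4,fy=4,interpolation=cv2.INTER_CUBIC))
E
```

```text
time: 11.03
position: [0.4938, 0.0281, 0.2189]
ee_rot: [0.76, 0.65, -0.002, -0.002]
contact_force: [0.1, 0.4, -0.0]
opening: 0.008
finger_force: 0.0
[0.4946413  0.02786029 0.22141182]
[[376.40564722 205.7945352 ]]
```

View pics/c6.png

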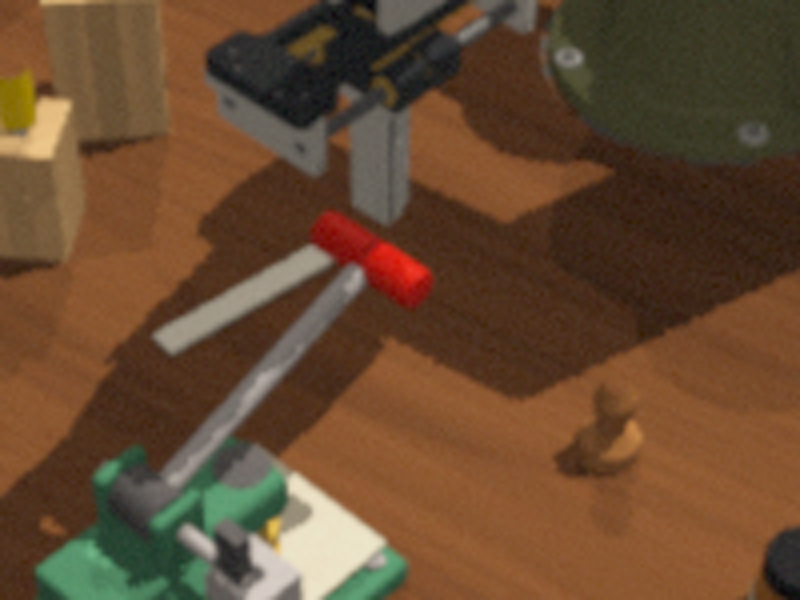

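The shut fingertips at (380,215) are over the middle of the handle (370,258). Press down, watching the force.

```bash
python3 -m jog '[{"offset":[0,0,7],"turn":0,"jaw":0},{"offset":[0,0,13],"turn":0,"jaw":0},{"offset":[0,0,17],"turn":0,"jaw":0},{"offset":[0,0,20],"turn":0,"jaw":0}]'
for i in 1 ; do python3 -m jog '[{"offset":[0,0,3],"turn":0,"jaw":0},{"offset":[0,0,6],"turn":0,"jaw":0}]'; done
python3 -m jog '[{"offset":[0,0,3],"turn":0,"jaw":0},{"offset":[0,0,6],"turn":0,"jaw":0}]'
python3 -m jog '[{"offset":[0,0,3],"turn":0,"jaw":0},{"offset":[0,0,6],"turn":0,"jaw":0}]'
python3 -m jog '[{"offset":[0,0,3],"turn":0,"jaw":0},{"offset":[0,0,6],"turn":0,"jaw":0}]'
```

```text
time: 11.42
position: [0.4957, 0.0271, 0.2027]
ee_rot: [0.76, 0.65, 0.0, 0.0]
contact_force: [-3.9, 0.3, 6.2]
opening: 0.002
finger_force: 3.8
time: 11.58
position: [0.4943, 0.0273, 0.1971]
ee_rot: [0.76, 0.65, -0.001, -0.001]
contact_force: [-22.6, 3.3, 15.8]
opening: 0.002
finger_force: 11.2
time: 11.75
position: [0.4944, 0.0274, 0.1911]
ee_rot: [0.76, 0.65, -0.001, -0.001]
contact_force: [-7.5, 1.7, 8.5]
opening: 0.004
finger_force: 4.4
time: 11.92
position: [0.4957, 0.0271, 0.185]
ee_rot: [0.76, 0.65, 0.0, 0.0]
contact_force: [-1.2, 0.8, 2.3]
opening: 0.002
finger_force: 1.3
time: 12.08
position: [0.4958, 0.0271, 0.1786]
ee_rot: [0.76, 0.65, 0.0, 0.0]
contact_force: [-3.3, 1.2, 4.4]
opening: 0.0
finger_force: 2.0
```

First click felt near z = 0.187. The bar bears on the fingers' rear edge, so shift 3 mm rearward while going on.

```bash
python3 -m jog '[{"offset":[0,1.5,3],"turn":0,"jaw":0},{"offset":[0,3,6],"turn":0,"jaw":0}]'
python3 -m jog '[{"offset":[0,0,3],"turn":0,"jaw":0},{"offset":[0,0,6],"turn":0,"jaw":0}]'
python3 -m jog '[{"offset":[0,0,2],"turn":0,"jaw":0},{"offset":[0,0,4],"turn":0,"jaw":0}]'
python3 -m jog '[{"offset":[0,0,2],"turn":0,"jaw":0},{"offset":[0,0,4],"turn":0,"jaw":0}]'
python3 -m jog '[{"offset":[0,0,2],"turn":0,"jaw":0},{"offset":[0,0,4],"turn":0,"jaw":0}]'
```

```text
time: 12.25
position: [0.4988, 0.0266, 0.1727]
ee_rot: [0.76, 0.65, 0.0, 0.0]
contact_force: [-3.7, 1.2, 7.3]
opening: 0.003
finger_force: 3.4
time: 12.42
position: [0.4992, 0.0266, 0.1669]
ee_rot: [0.76, 0.65, 0.0, 0.0]
contact_force: [-2.6, 0.5, 8.2]
opening: 0.004
finger_force: 3.6
time: 12.58
position: [0.4991, 0.0266, 0.1629]
ee_rot: [0.76, 0.65, 0.0, 0.0]
contact_force: [-0.7, -0.3, 6.4]
opening: 0.004
finger_force: 2.8
time: 12.75
position: [0.4991, 0.0266, 0.1587]
ee_rot: [0.76, 0.65, 0.0, 0.0]
contact_force: [-1.7, -0.6, 4.1]
opening: 0.008
finger_force: 1.6
time: 12.92
position: [0.4988, 0.0266, 0.1544]
ee_rot: [0.76, 0.65, 0.0, 0.0]
contact_force: [-1.3, 0.7, 2.0]
opening: 0.005
finger_force: 1.0
```

```bash
python3 -m jog '[{"offset":[0,0,3],"turn":0,"jaw":0},{"offset":[0,0,6],"turn":0,"jaw":0},{"offset":[0,0,9],"turn":0,"jaw":0}]'
python3 -m jog '[{"offset":[0,0,2],"turn":0,"jaw":0},{"offset":[0,0,5],"turn":0,"jaw":0}]'
python3 -m jog '[{"offset":[0,0,2],"turn":0,"jaw":0},{"offset":[0,0,4],"turn":0,"jaw":0}]'
python3 -m jog '[{"offset":[0,0,2],"turn":0,"jaw":0},{"offset":[0,0,4],"turn":0,"jaw":0}]'
python3 -m jog '[{"offset":[0,0,2],"turn":0,"jaw":0},{"offset":[0,0,4],"turn":0,"jaw":0}]'
```

```text
time: 13.17
position: [0.4988, 0.0266, 0.1454]
ee_rot: [0.76, 0.65, 0.0, 0.0]
contact_force: [-1.9, -0.1, 5.7]
opening: 0.008
finger_force: 2.4
time: 13.33
position: [0.4989, 0.0266, 0.1408]
ee_rot: [0.76, 0.65, 0.0, 0.0]
contact_force: [-2.1, 0.3, 7.9]
opening: 0.003
finger_force: 3.3
time: 13.5
position: [0.4989, 0.0266, 0.1368]
ee_rot: [0.76, 0.65, 0.0, 0.0]
contact_force: [-1.4, -0.1, 8.0]
opening: 0.005
finger_force: 3.4
time: 13.67
position: [0.4988, 0.0266, 0.1327]
ee_rot: [0.76, 0.65, 0.0, 0.0]
contact_force: [-1.0, 0.2, 6.7]
opening: 0.006
finger_force: 2.5
time: 13.83
position: [0.499, 0.0266, 0.1286]
ee_rot: [0.76, 0.65, 0.0, 0.0]
contact_force: [0.9, 0.3, 4.0]
opening: 0.007
finger_force: 1.9
```

Third click is snapping at 0.133, as expected. Go to z ≈ 0.119 and settle.

```bash
python3 -m jog '[{"offset":[0,0,3],"turn":0,"jaw":0},{"offset":[0,0,6],"turn":0,"jaw":0},{"offset":[0,0,9],"turn":0,"jaw":0}]'
python3 -m jog '[{"offset":[0,0,0],"turn":0,"jaw":0},{"offset":[0,0,0],"turn":0,"jaw":0},{"offset":[0,0,0],"turn":0,"jaw":0},{"offset":[0,0,0],"turn":0,"jaw":0},{"offset":[0,0,0],"turn":0,"jaw":0}]'
```

```text
time: 14.08
position: [0.4992, 0.0265, 0.1195]
ee_rot: [0.76, 0.65, 0.0, 0.0]
contact_force: [4.9, -0.4, 5.3]
opening: 0.006
finger_force: 3.1
time: 14.5
position: [0.4991, 0.0266, 0.1199]
ee_rot: [0.76, 0.65, 0.0, 0.0]
contact_force: [4.8, -1.3, 4.2]
opening: 0.003
finger_force: 3.0
```

```bash
python3 -c "
from rig import env
print(env.close_job())"
```

```text
the job is handed in; nothing more can be done
None
```

The job is handed in with no verdict returned: the pin was parked upright in the small rest's notch and released, and the lever is held three clicks down (about 0.46–0.48 rad, estimated from fingertip height) with about 4–6 N on it.

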